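# Slide the last tartlet tin along the tray rim into the corner

## Task

The baking tray is being set out with square tartlet tins, and one tin stands loose and askew on the open right-hand side. With a fingertip push it square against the tray's far long rim (the one away from the robot) while it is still on that open side, then, keeping it against that rim, slide it to the robot's left along the rim, past the standing tins, all the way into the tray's far left corner so that it sits flush against both rims, and take the hand away. Slide it only: do not pick it up, lift it or tip it, and leave the other tins, the cutter and the other things on the bench where they are.

Things in the scene. Friction and masses are not known exactly. Their poses are not given: they have to be found in the camera images.
- tin: The loose square tartlet tin: dark steel, bright lip, open top, outside 70 x 70 x 20 mm high, walls and floor 3 mm (inside 64 x 64 mm: closed fingertips fit in), about 60 g. Origin: centre of its underside; z up, x and y square to its walls. Starts on the open right part of the tray (tray x 35 to 75, y -135 to -60 mm), turned up to 0.4 rad from the tray's axes.
- tray: Aluminium baking tray, fixed, about 300 x 400 mm, floor 3 mm thick, upright rims with tops 22 mm above the bench. Origin: centre of its underside, on the bench. x points across the tray, away from the robot, to the far long rim; y along the tray to the left; z up. Inside faces of the rims: x = +-145 mm, y = +-195 mm. The rim to slide along is at x = +145 mm. Turned up to 0.2 rad.
- corner_place (a point): Where the middle of the tin's underside is when it sits flush in the far left corner: on the tray floor at tray x = 110 mm, y = 160 mm, z = 3 mm. Axes as the tray's.
- tin_a: Standing tin like the loose one, light, not fixed; origin at the centre of its underside. Second row, beside the corner place (tray x 26, y 156 mm): with tin_b it leaves a free lane 82 to 86 mm wide along the far rim for the 70 mm tin. To be left alone.
- tin_b: Standing tin, same make, second row, right of tin_a (tray x 26 mm, y 78 mm), also bordering the lane. To be left alone.
- tin_c: Standing tin, same make, third row, next to tin_a on the robot's side (tray x -53 mm, y 156 mm). To be left alone.
- tin_d: Standing tin, same make, third row (tray x -53 mm, y 78 mm). To be left alone.
- cutter: Fluted round steel pastry cutter, an open ring 65 mm across and 40 mm high, standing in the near right part of the tray (tray x about -95 mm, y about -130 mm). Origin: centre of its underside. To be left alone.
- dredger: Aluminium flour shaker, 72 mm across, 116 mm high, standing on the bench right of the tray. Origin: centre of its underside. To be left alone.
- brush: Pastry brush lying on the bench right of the tray, its x axis along it. To be left alone.
Things that resemble listed ones, but are neither listed nor needed, are in the scene too. What is shaped like the tin but green or yellow is not meant.

How it is judged:
On the way:
1. the tin stands square against the far long rim (within 4 mm and 0.08 rad), still on the open right-hand side of the tray (at least 140 mm short of the corner place) (x of tin in the frame of tray above 0.106 m and y of tin in the frame of tray below 0.02 m and angle between the x axis of tin and the x axis of tray, either way round below 0.08 rad), for 0.1 s.
At the end, for the whole second after the job is handed in: The tin sits flat on the tray in the far left corner, within 4 mm of both rims and square to them within 0.05 rad, at rest (x of tin in the frame of tray between 0.106 and 0.116 m and y of tin in the frame of tray between 0.156 and 0.166 m and angle between the x axis of tin and the x axis of tray, either way round below 0.05 rad and z of tin in the frame of tray below 0.006 m and angle between tin's own z axis and vertical below 0.06 rad and linear speed of tin below 0.01 m/s); the robot touches nothing.
It fails at once if the tin is lifted off the tray floor (underside over 8 mm above it) or tipped by more than 0.3 rad (z of tin in the frame of tray above 0.011 m or angle between tin's own z axis and vertical above 0.3 rad).
It fails at once if the tin comes more than 10 mm away from the far long rim on its way past the standing tins (tray y above 15 mm) (y of tin in the frame of tray above 0.015 m and x of tin in the frame of tray below 0.1 m).
It fails at once if a standing tin is moved more than 8 mm (distance of any of tin_a, tin_b, tin_c, tin_d from where it was at the start of the episode above 0.008 m).
It fails at once if the cutter or another thing on the bench is moved more than 20 mm (distance of any of cutter, dredger, brush from where it was at the start of the episode above 0.02 m).
It also fails if it takes over 45 s, if anything falls off the work surface, if the arm or the gripper's body presses on something with over 40 N, if the wrist force passes 120 N, or if a joint passes its speed limit or range.

## Robot

A 7-joint arm with a two-finger parallel gripper is mounted at the origin on the work surface. World frame = base frame: x ahead of the robot, y to its left, z up, the work surface at z = 0. Lengths are in m, angles in rad, forces in N, time in s.
With the tool pointing down it reaches from about 0.425 to 0.925 m from the base axis. Payload 6.8 kg.
Tool frame: the origin (TCP) lies at the very end of the fingers, on their centre line; the grasp point (between the pads) lies 19 mm behind it; z points along the fingers, y is the line along which they close (so a half turn about z gives the same grasp; the last joint's range is limited). The gripper opens to 85 mm and grips with 20 to 120 N. Pads are 22 mm wide; open, the fingers measure 114 mm over their backs; the gripper's body (76 mm by 85 mm) begins 54 mm behind the grasp point. The pads swing forward as they close: fully open they stand 13 mm farther back than shut.
Start: joints at [-1.333, 0.477, 0.022, 1.555, -0.011, 1.109, -0.083], TCP at [0.229, 0.635, 0.231] pointing down, gripper open.
Joint ranges: [-2.96, 2.96], [-0.34, 2.1], [-1.41, 1.46], [0.24, 2.44], [-1.37, 4.51], [0.17, 1.92], [-2.96, 2.96]. Speed limits (rad/s): [2.39, 2.39, 3.14, 3.14, 3.14, 3.14, 3.14].

## Interface

Orientations are given as a unit quaternion [w, x, y, z].
In Python, from station import get_obs, read_camera, hand_in gives the robot as it stands.
- The arm moves only by the tool arm_command, never from a script. Its argument "commands" is one flat list of numbers, 7 for each row, row after row: the shift along the tool's x, y, z in m, then the turn, a rotation vector about the tool's x, y, z in degrees, then the opening, from 0 (shut) to 1 (fully open). In form: [tx, ty, tz, rx, ry, rz, fingers, tx, ty, tz, rx, ry, rz, fingers, ...]. A call has 1 to 8 rows; each row is the pose to reach, as a shift and turn from the pose commanded when the call began, along the tool's axes at that moment; what a row does not reach only later rows make up. A row lasts 1/10 s, in which the tool goes at most 50 mm and 8.59 degrees, less where a joint would pass 70% of its speed; a pose out of reach is approached as far as the arm can. A call with a gripper value outside its range is refused whole. The fingers move at their own pace and stop on an object; "force" is the grip in N (left out, the last holds). Time passes only in rows, so rows that repeat a pose let the fingers close. It gives the time, the measured TCP pose, the force, the opening and the grip force at its end, in the units of the state.
- get_obs(): the state, without advancing time (a new reading comes with each control period).
- read_camera(name): name is "scene" or "top"; returns a dict with "img" (420x560x3 uint8, red, green, blue), "camera_matrix" (3x3 intrinsics, pixels), "k1" (the pictures are not rectified: a ray, as slopes to the right and down, at radius r is drawn at 1 + k1 r^2 times it, then the intrinsics apply), "pose" (4x4, takes a point from camera to world coordinates). Camera axes: x right, y down, z forward; pixel columns grow to the right and rows downward; lengths in m; the calibration is good to about 2 mm. A picture is of the moment at which its call begins. There is no depth.
- hand_in(): hands the job in; it is judged then, once.
The state is a dict: "t": time; "q": joint angles; "joint_vel": joint speeds; "joint_torque": joint torques, N m; "eef_pos": TCP position; "tool_rot": TCP orientation; "contact_force": force on the tool from outside, world axes, zero at the start; "torque": the same for the moment, N m; "gripper_width": opening from 0.0 (shut) to 1.0 (fully open); "grasp_force": force on a finger pad.
Only numpy, scipy, OpenCV 4.12 (cv2) and the standard library are available. Lean on these libraries where they do the work, as an engineer would, in place of code of your own. Each camera call takes 0.05 s, during which the arm holds its last target. There are 200 camera calls.

## Working session

There is one attempt and no reset: what is moved stays moved. The work goes in short steps, Python scripts to look and compute and a tool call to move; the robot and the scene stay as the last step left them, time stands still between calls to the robot, and variables do not carry over. Pictures are saved under pics/ and viewed, at most 10 in all, crops included, and the job is handed in when it is done.

Besides the shell and the picture viewer there is one more tool, called after "Request:" as name(argument=value, ...) on one line, values as JSON. arm_command: Moves the arm, as the interface text tells. Its arguments: {"type":"object","properties":{"commands":{"type":"array","items":{"type":"number"}},"force":{"type":"number"}},"required":["commands"]}

```bash
mkdir -p pics
cat > h.py <<'E'
import numpy as np, cv2
from station import get_obs, read_camera
def ray(c,uv):
    K=c["camera_matrix"];T=np.array(c["pose"]);k=c["k1"]
    K=np.array(K,float)
    p=cv2.undistortPoints(np.array(uv,float).reshape(-1,1,2),K,np.array([k,0,0,0.,0])).reshape(-1,2)
    d=np.c_[p,np.ones(len(p))]@T[:3,:3].T
    return T[:3,3],d
def onz(c,uv,z):
    o,d=ray(c,uv); return o+d*((z-o[2])/d[:,2])[:,None]
def proj(c,P):
    T=np.linalg.inv(np.array(c["pose"]));p=np.atleast_2d(P)@T[:3,:3].T+T[:3,3]
    return cv2.projectPoints(p,np.zeros(3),np.zeros(3),np.array(c["camera_matrix"],float),np.array([c["k1"],0,0,0.,0]))[0].reshape(-1,2)
E
python3 - <<'E'
from h import *
for n in("top","scene"):
    c=read_camera(n);cv2.imwrite(f"pics/{n}0.png",c["img"][:,:,::-1]);print(n,c["pose"],c["k1"])
    np.save(f"{n}0.npy",c,allow_pickle=True)
o=get_obs();print(o["t"],o["eef_pos"],o["tool_rot"],o["gripper_width"],o["contact_force"])
E
```

```text
top [[ 0.00205375 -0.98023185  0.19784161  0.31458124]
 [-0.999894   -0.00486471 -0.01372319 -0.06848326]
 [ 0.01441435 -0.19779245 -0.98013793  0.98421222]
 [ 0.          0.          0.          1.        ]] -0.052697097393501376
scene [[-0.25413698  0.6055051  -0.7541737   1.47927424]
 [ 0.96716687  0.15779628 -0.19921991  0.16360252]
 [-0.00162287 -0.78004096 -0.62572635  0.84344868]
 [ 0.          0.          0.          1.        ]] -0.18135134119909666
0.1 [0.22864297 0.63451911 0.23040656] [-7.72009011e-05  1.72047097e-01  9.85088354e-01 -8.51290852e-04] 1.0019584474056547 [ 1.0153164  -0.49223866  1.29735349]
```

View pics/top0.png

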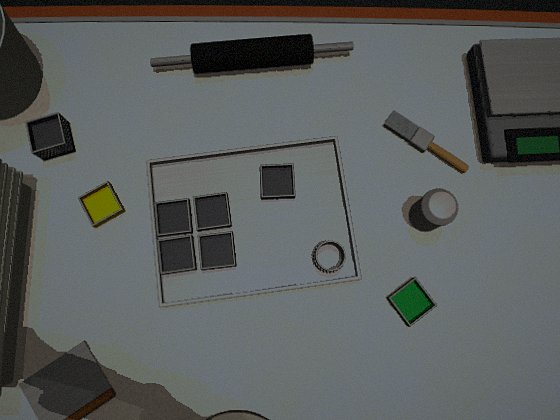

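View pics/scene0.png

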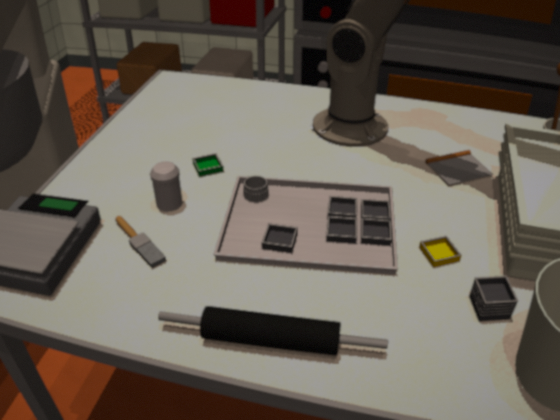

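Top view: the tray has corners near (150,160), (338,139), (358,279) and (162,305). The loose tin is at (277,181), inside the tray on the open right side. The other candidates are the four standing tins at (173,217), (212,211), (178,253) and (217,250), the yellow (102,204) and green (411,302) decoys, and a dark box at (50,135) off the tray. Only (277,181) fits the description; I'll confirm it in an enlarged crop.

Run:
```python
from h import *
c=np.load("top0.npy",allow_pickle=True).item()
im=c["img"][130:315,140:370,::-1]
im=cv2.convertScaleAbs(im,alpha=1.4)
cv2.imwrite("pics/crop.png",cv2.resize(im,None,fx=3.2,fy=3.2,interpolation=cv2.INTER_CUBIC))
```

```text
(no output)
```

View pics/crop.png

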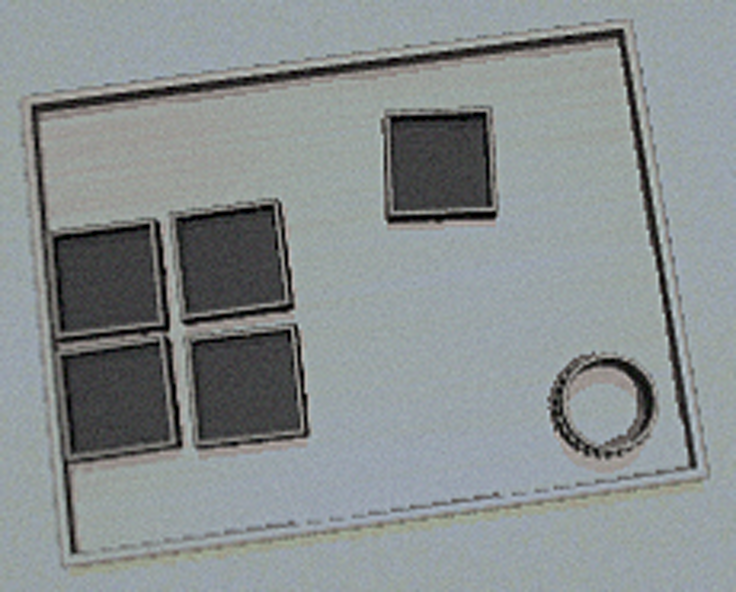

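The crop confirms it: the loose tin is a dark square with a bright lip, centred near crop (440,162), that is image (277,181). Now I'll measure it and the tray.

```bash
cat >> h.py <<'E'
def edge_line(c,a,b,z,w=3.0,sign=-1,n=60):
    """fit line to strongest grey step near pixel segment a-b (inner side = +normal); returns pixel line points"""
    g=cv2.GaussianBlur(cv2.cvtColor(c["img"],cv2.COLOR_RGB2GRAY).astype(np.float32),(3,3),0)
    a=np.array(a,float);b=np.array(b,float);t=(b-a)/np.linalg.norm(b-a);nrm=np.array([-t[1],t[0]])
    s=np.arange(-w,w+.01,.1);pts=[]
    for f in np.linspace(.06,.94,n):
        q=a+(b-a)*f+s[:,None]*nrm
        v=cv2.remap(g,q[:,0].astype(np.float32)[None],q[:,1].astype(np.float32)[None],cv2.INTER_LINEAR)[0]
        d=sign*np.gradient(v);i=np.argmax(d)
        pts.append(q[i])
    P=onz(c,pts,z)[:,:2]
    vx,vy,x,y=cv2.fitLine(P.astype(np.float32),cv2.DIST_HUBER,0,.001,.001).ravel()
    r=(P-[x,y])@np.array([-vy,vx])
    return np.array([x,y]),np.array([vx,vy]),np.median(abs(r))
def isect(l,m):
    k=np.linalg.solve(np.c_[l[1],-m[1]],m[0]-l[0]);return l[0]+k[0]*l[1]
def tins(c,z=.0225,origin=None):
    """dark insides of tins: world centre of min-area rect of the dark area (lip inner edge)"""
    g=cv2.GaussianBlur(cv2.cvtColor(c["img"],cv2.COLOR_RGB2GRAY),(3,3),0)
    m=((g<75)*255).astype(np.uint8);m=cv2.morphologyEx(m,cv2.MORPH_OPEN,np.ones((7,7)))
    out=[]
    for k in cv2.findContours(m,cv2.RETR_EXTERNAL,cv2.CHAIN_APPROX_NONE)[0]:
        if 500<cv2.contourArea(k)<2500:
            P=onz(c,k.reshape(-1,2),z)[:,:2]
            r=cv2.minAreaRect((P*1000).astype(np.float32));out.append((k.reshape(-1,2).mean(0).round(),r))
    return out
E
python3 - <<'E'
from h import *
c=np.load("top0.npy",allow_pickle=True).item()
f=lambda x,y:((x+.5)/3.2-.5+140,(y+.5)/3.2-.5+130)
TL,TR,BR,BL=f(36,102),f(622,33),f(694,467),f(75,550)
# order so normal (-ty,tx) points inward: image clockwise
L=[edge_line(c,a,b,.022) for a,b in((TL,TR),(TR,BR),(BR,BL),(BL,TL))]
for l in L: print(np.round(l[0],4),np.degrees(np.arctan2(l[1][1],l[1][0])),l[2])
C=[isect(L[3],L[0]),isect(L[0],L[1]),isect(L[1],L[2]),isect(L[2],L[3])]
print(np.round(C,4)); print([np.linalg.norm(C[i]-C[(i+1)%4]).round(4) for i in range(4)])
for t in tins(c): print(t)
print("lip",onz(c,[f(388,113),f(491,107),f(494,212),f(388,213)],.023).round(4))
E
```

```text
[0.6322 0.0122] -81.899254 0.0002898211353912128
[ 0.5155 -0.2159] 8.014052 0.0003245581274517364
[ 0.346  -0.0429] -81.929726 0.0005150974510859424
[0.4597 0.1704] 8.054049 0.0008787515969386718
[[ 0.6068  0.1912]
 [ 0.6618 -0.1953]
 [ 0.3734 -0.2359]
 [ 0.3186  0.1504]]
[np.float32(0.3904), np.float32(0.2912), np.float32(0.3901), np.float32(0.291)]
(array([411., 300.]), ((327.1900634765625, -341.07891845703125), (71.73582458496094, 66.51371765136719), 35.79941940307617))
(array([176., 255.]), ((414.9119567871094, 126.0509262084961), (71.45599365234375, 74.47757720947266), 7.560449123382568))
(array([217., 251.]), ((423.63226318359375, 44.37515640258789), (70.3309097290039, 69.74968719482422), 6.980286598205566))
(array([173., 218.]), ((489.93756103515625, 136.36163330078125), (72.60017395019531, 75.45814514160156), 7.281374931335449))
(array([423., 215.]), ((496.637451171875, -370.149169921875), (70.2772445678711, 61.964622497558594), 27.835187911987305))
(array([212., 212.]), ((502.9301452636719, 56.03288650512695), (72.14756774902344, 69.66104888916016), 8.285714149475098))
(array([277., 182.]), ((566.3396606445312, -73.6435317993164), (72.22074890136719, 68.09008026123047), 0.3625146448612213))
(array([ 50., 137.]), ((663.409912109375, 404.64056396484375), (97.98479461669922, 91.26082611083984), 16.401681900024414))
lip [[ 0.6022 -0.0412  0.023 ]
 [ 0.6066 -0.1079  0.023 ]
 [ 0.5368 -0.1096  0.023 ]
 [ 0.5358 -0.0419  0.023 ]]
```

Request:
arm_command(commands=[-0.05,-0.05,0,0,0,-5,0,-0.08,-0.08,0,0,0,-10,0,-0.12,-0.12,0,0,0,-15,0,-0.155,-0.155,0,0,0,-20,0,-0.19,-0.19,0,0,0,-25,0,-0.22,-0.22,0,0,0,-27.9,0,-0.25,-0.25,0,0,0,-27.9,0,-0.28,-0.276,0,0,0,-27.9,0], force=60)

```text
t: 0.9
eef_pos: [0.3991, 0.2775, 0.2311]
tool_rot: [-0.0, -0.07, 0.998, -0.0]
contact_force: [1.2, 0.4, 0.3]
gripper_width: 0.001
grasp_force: 0.0
```

Request:
arm_command(commands=[-0.015,-0.045,0,0,0,0,0,-0.03,-0.09,0,0,0,0,0,-0.045,-0.135,0,0,0,0,0,-0.06,-0.18,0,0,0,0,0,-0.075,-0.225,0.03,0,0,0,0,-0.09,-0.27,0.06,0,0,0,0,-0.105,-0.315,0.09,0,0,0,0,-0.12,-0.355,0.12,0,0,0,0])

```text
t: 1.7
eef_pos: [0.5599, -0.0408, 0.1218]
tool_rot: [0.0, -0.071, 0.998, -0.0]
contact_force: [0.2, 1.0, 0.7]
gripper_width: -0.004
grasp_force: 0.0
```

Request:
arm_command(commands=[0,-0.018,0,0,0,0,0,0,-0.018,0,0,0,0,0])

```text
t: 1.9
eef_pos: [0.5613, -0.0609, 0.1216]
tool_rot: [-0.001, -0.068, 0.998, -0.001]
contact_force: [-0.5, 0.2, 0.5]
gripper_width: -0.0
grasp_force: 0.0
```

```bash
cat >> h.py <<'E'
C0=np.array([.4902,-.0224]);th=np.radians(8.06);R=np.array([[np.cos(th),-np.sin(th)],[np.sin(th),np.cos(th)]])
tr=lambda p:(np.atleast_2d(p)[:,:2]-C0)@R
def state():
    o=get_obs();w,x,y,z=o["tool_rot"]
    ty=np.degrees(np.arctan2(1-2*(x*x+z*z),2*(x*y-w*z)))
    print("t %.2f tray xy mm"%o["t"],(tr(o["eef_pos"])*1000).round(1),"z %.4f"%o["eef_pos"][2],"toolY-trayY deg %.2f"%(ty-90-8.06),"F tray",(np.array(o["contact_force"])[:2]@R).round(1),"Fz %.1f"%o["contact_force"][2])
E
python3 - <<'E'
from h import *
state()
c=read_camera("scene");i=cv2.resize(c["img"][120:300,180:440,::-1],None,fx=3,fy=3,interpolation=cv2.INTER_CUBIC);cv2.imwrite("pics/s1.png",i)
print((proj(c,np.r_[get_obs()["eef_pos"]])-[180,120])*3)
E
```

```text
t 1.90 tray xy mm [[ 65.  -48.1]] z 0.1216 toolY-trayY deg -0.30 F tray [-0.5  0.3] Fz 0.5
[[325.51675869 234.62890087]]
```

View pics/s1.png

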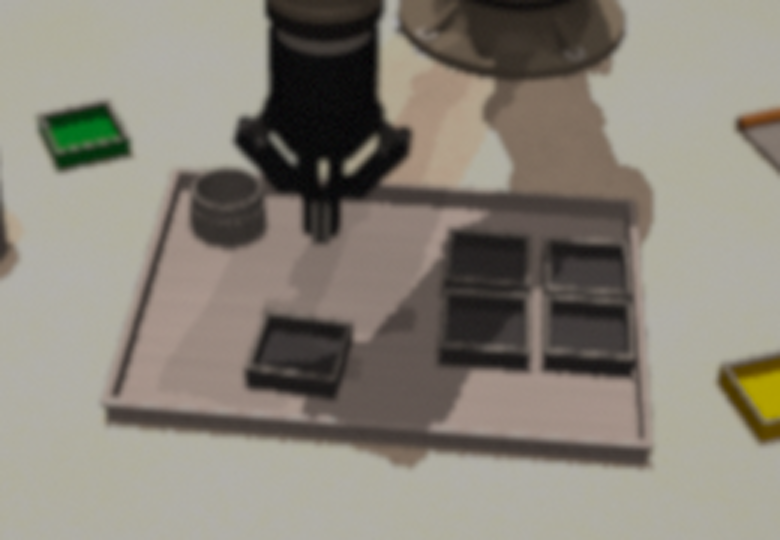

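The scene crop shows the shut fingertip at (321,238), where the projection puts it. The tin's open top is at (300,345), with the way down clear.

Request:
arm_command(commands=[-0.004,-0.008,0.02,0,0,0,0,-0.006,-0.015,0.04,0,0,0,0,-0.006,-0.015,0.06,0,0,0,0,-0.006,-0.015,0.08,0,0,0,0,-0.006,-0.015,0.08,0,0,0,0,-0.006,-0.015,0.08,0,0,0,0])

```text
t: 2.55
eef_pos: [0.5702, -0.0695, 0.0435]
tool_rot: [0.0, -0.071, 0.997, 0.0]
contact_force: [0.3, -0.3, -1.0]
gripper_width: 0.001
grasp_force: 0.0
```

Run:
```python
from h import *
state()
c=read_camera("scene");i=cv2.resize(c["img"][180:280,220:350,::-1],None,fx=5,fy=5,interpolation=cv2.INTER_CUBIC);cv2.imwrite("pics/s2.png",i)
```

```text
t 2.55 tray xy mm [[ 72.6 -57.8]] z 0.0435 toolY-trayY deg 0.13 F tray [ 0.2 -0.4] Fz -1.0
```

View pics/s2.png

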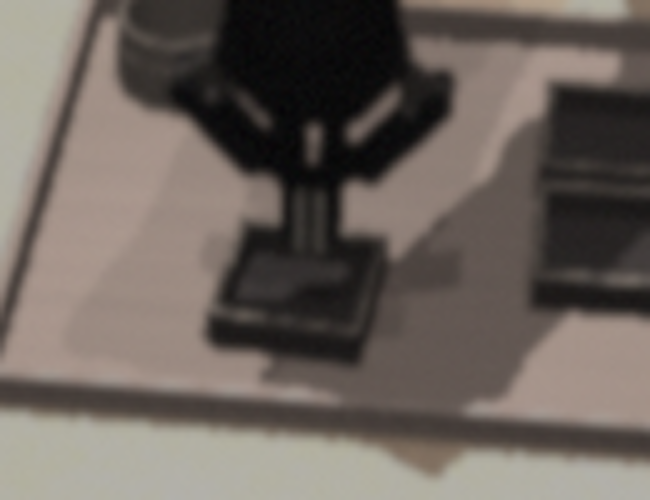

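The fingertip is at (312,250) in the crop, above the tin's opening (outline about 210-385 by 235-350), so I'll lower it inside.

Request:
arm_command(commands=[0,-0.004,0.01,0,0,0,0,0,-0.004,0.02,0,0,0,0,0,-0.004,0.028,0,0,0,0,0,-0.004,0.031,0,0,0,0,0,-0.004,0.031,0,0,0,0])

```text
t: 3.1
eef_pos: [0.57, -0.0749, 0.0111]
tool_rot: [-0.001, -0.07, 0.998, 0.0]
contact_force: [0.5, 0.6, -0.2]
gripper_width: 0.003
grasp_force: 0.0
```

```bash
python3 -c "
from h import *
state()"
```

```text
t 3.10 tray xy mm [[ 71.6 -63.1]] z 0.0111 toolY-trayY deg 0.02 F tray [0.5 0.5] Fz -0.2
```

Request:
arm_command(commands=[-0.008,0,0,0,0,0,0,-0.015,0,0,0,0,0,0,-0.022,0,0,0,0,0,0,-0.029,0,0,0,0,0,0,-0.036,0,0,0,0,0,0,-0.043,0,0,0,0,0,0,-0.049,0,0,0,0,0,0,-0.054,0,0,0,0,0,0])

```text
t: 3.9
eef_pos: [0.6246, -0.0672, 0.0119]
tool_rot: [0.0, -0.071, 0.998, 0.0]
contact_force: [-0.7, -0.5, 0.2]
gripper_width: 0.004
grasp_force: 0.3
```

Request:
arm_command(commands=[-0.002,0,0,0,0,0,0,-0.004,0,0,0,0,0,0,-0.005,0,0,0,0,0,0,-0.006,0,0,0,0,0,0,-0.006,0,0,0,0,0,0])

```text
t: 4.4
eef_pos: [0.6289, -0.0666, 0.0117]
tool_rot: [-0.001, -0.07, 0.998, 0.0]
contact_force: [-3.1, -0.4, 2.3]
gripper_width: 0.001
grasp_force: 1.8
```

```bash
python3 -c "
from h import *
state()"
```

```text
t 4.40 tray xy mm [[131.2 -63.3]] z 0.0117 toolY-trayY deg 0.01 F tray [-3.1  0. ] Fz 2.3
```

Request:
arm_command(commands=[-0.001,0,0,0,0,0,0,-0.002,0,0,0,0,0,0,-0.002,0,0,0,0,0,0])

```text
t: 4.7
eef_pos: [0.629, -0.0667, 0.0114]
tool_rot: [-0.003, -0.07, 0.998, 0.0]
contact_force: [-10.1, -0.1, 6.4]
gripper_width: -0.001
grasp_force: 4.5
```

Run:
```python
from h import *
state()
c=read_camera("scene");i=cv2.resize(c["img"][180:280,220:350,::-1],None,fx=5,fy=5,interpolation=cv2.INTER_CUBIC);cv2.imwrite("pics/s3.png",i)
```

```text
t 4.70 tray xy mm [[131.2 -63.3]] z 0.0114 toolY-trayY deg -0.01 F tray [-10.1   1.3] Fz 6.4
```

View pics/s3.png

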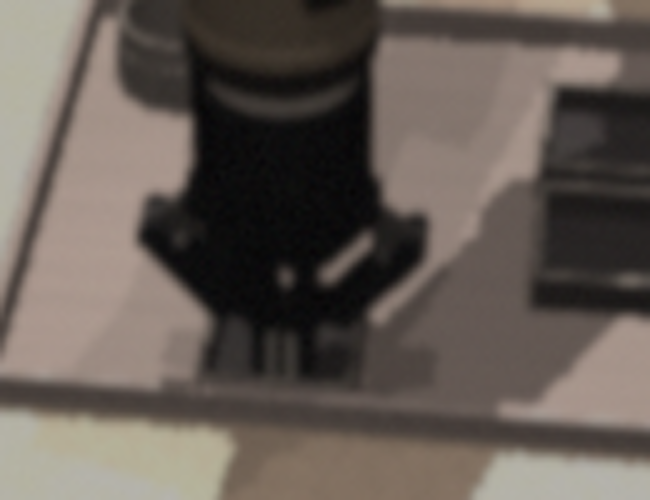

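The crop shows the tin lying square along the far rim at (285,350), with the fingertip inside it. It touched at tray x 131.2, which is the flush value. I'll ease the pressure slightly and slide left.

Request:
arm_command(commands=[0.001,0.003,0,0,0,0,0,0.001,0.008,0,0,0,0,0,0.001,0.014,0,0,0,0,0,0.001,0.02,0,0,0,0,0,0.001,0.026,0,0,0,0,0,0.001,0.032,0,0,0,0,0,0.001,0.038,0,0,0,0,0,0.001,0.044,0,0,0,0,0])

```text
t: 5.55
eef_pos: [0.6231, -0.0251, 0.0115]
tool_rot: [-0.001, -0.069, 0.998, -0.001]
contact_force: [-4.6, -4.2, 1.8]
gripper_width: 0.002
grasp_force: 2.6
```

```bash
python3 -c "
from h import *
state()"
```

```text
t 5.55 tray xy mm [[131.2 -21.3]] z 0.0115 toolY-trayY deg -0.09 F tray [-5.2 -3.5] Fz 1.8
```

Request:
arm_command(commands=[0,0.007,0,0,0,0,0,0,0.014,0,0,0,0,0,0,0.021,0,0,0,0,0,0,0.028,0,0,0,0,0,0,0.035,0,0,0,0,0,0,0.042,0,0,0,0,0,0,0.049,0,0,0,0,0,0,0.056,0,0,0,0,0])

```text
t: 6.35
eef_pos: [0.6152, 0.0308, 0.0113]
tool_rot: [-0.002, -0.07, 0.998, -0.001]
contact_force: [-3.5, -4.4, 1.4]
gripper_width: -0.002
grasp_force: 2.4
```

```bash
python3 -c "
from h import *
state()"
```

```text
t 6.35 tray xy mm [[131.2  35.1]] z 0.0113 toolY-trayY deg -0.07 F tray [-4.1 -3.9] Fz 1.4
```

Steady contact with both walls. Going on.

Request:
arm_command(commands=[0,0.007,0,0,0,0,0,0,0.014,0,0,0,0,0,0,0.021,0,0,0,0,0,0,0.028,0,0,0,0,0,0,0.035,0,0,0,0,0,0,0.042,0,0,0,0,0,0,0.049,0,0,0,0,0,0,0.056,0,0,0,0,0])

```text
t: 7.15
eef_pos: [0.6074, 0.0863, 0.0113]
tool_rot: [-0.002, -0.07, 0.998, -0.001]
contact_force: [-3.2, -4.6, 1.7]
gripper_width: -0.001
grasp_force: 2.4
```

```bash
python3 -c "
from h import *
state()"
```

```text
t 7.15 tray xy mm [[131.3  91.2]] z 0.0113 toolY-trayY deg -0.06 F tray [-3.8 -4.1] Fz 1.7
```

Request:
arm_command(commands=[0,0.007,0,0,0,0,0,0,0.014,0,0,0,0,0,0,0.021,0,0,0,0,0,0,0.028,0,0,0,0,0,0,0.035,0,0,0,0,0,0,0.042,0,0,0,0,0,0,0.049,0,0,0,0,0,0,0.056,0,0,0,0,0])

```text
t: 7.95
eef_pos: [0.5995, 0.1419, 0.0113]
tool_rot: [-0.002, -0.07, 0.998, -0.001]
contact_force: [-4.3, -4.8, 1.1]
gripper_width: -0.005
grasp_force: 2.3
```

```bash
python3 -c "
from h import *
state()"
```

```text
t 7.95 tray xy mm [[131.3 147.3]] z 0.0113 toolY-trayY deg -0.05 F tray [-4.9 -4.2] Fz 1.1
```

Request:
arm_command(commands=[0,0.006,0,0,0,0,0,0,0.012,0,0,0,0,0,0,0.017,0,0,0,0,0,0,0.021,0,0,0,0,0,0,0.024,0,0,0,0,0,0,0.026,0,0,0,0,0,0,0.027,0,0,0,0,0,0,0.028,0,0,0,0,0])

```text
t: 8.75
eef_pos: [0.5956, 0.1697, 0.0111]
tool_rot: [-0.002, -0.07, 0.998, -0.001]
contact_force: [-4.2, -3.6, -0.9]
gripper_width: 0.0
grasp_force: 2.1
```

Request:
arm_command(commands=[0,0.001,0,0,0,0,0,0,0.002,0,0,0,0,0,0,0.003,0,0,0,0,0,0,0.003,0,0,0,0,0])

```text
t: 9.15
eef_pos: [0.5952, 0.1726, 0.0111]
tool_rot: [-0.002, -0.07, 0.998, -0.001]
contact_force: [-3.9, -2.9, -0.6]
gripper_width: -0.002
grasp_force: 3.2
```

```bash
python3 -c "
from h import *
state()"
```

```text
t 9.15 tray xy mm [[131.3 178.4]] z 0.0111 toolY-trayY deg -0.02 F tray [-4.3 -2.3] Fz -0.6
```

Request:
arm_command(commands=[0,0.001,0,0,0,0,0,0,0.002,0,0,0,0,0,0,0.003,0,0,0,0,0,0,0.003,0,0,0,0,0])

```text
t: 9.55
eef_pos: [0.5951, 0.1729, 0.0111]
tool_rot: [-0.002, -0.069, 0.998, -0.002]
contact_force: [-3.6, -8.6, 0.6]
gripper_width: 0.003
grasp_force: 5.3
```

```bash
python3 -c "
from h import *
state()"
```

```text
t 9.55 tray xy mm [[131.3 178.6]] z 0.0111 toolY-trayY deg -0.13 F tray [-4.8 -8. ] Fz 0.6
```

Request:
arm_command(commands=[-0.001,0.001,0,0,0,0,0,-0.001,0.001,0,0,0,0,0,0.003,-0.003,0,0,0,0,0,0.007,-0.007,0,0,0,0,0,0.011,-0.012,0,0,0,0,0,0.013,-0.014,0,0,0,0,0,0.013,-0.014,0,0,0,0,0])

```text
t: 10.25
eef_pos: [0.5853, 0.1613, 0.012]
tool_rot: [0.0, -0.07, 0.998, 0.0]
contact_force: [0.0, -0.2, -0.5]
gripper_width: -0.001
grasp_force: 0.0
```

```bash
python3 -c "
from h import *
state()"
```

```text
t 10.25 tray xy mm [[120.  168.6]] z 0.0120 toolY-trayY deg 0.01 F tray [ 0.  -0.2] Fz -0.5
```

Free of contact, so I'll raise straight up, then move aside toward the left.

Request:
arm_command(commands=[0,0,-0.02,0,0,0,0,0,0,-0.05,0,0,0,0,0,0,-0.09,0,0,0,0,0,0,-0.13,0,0,0,0,0,0,-0.17,0,0,0,0,0,0,-0.21,0,0,0,0,0.03,0.04,-0.22,0,0,0,0,0.06,0.08,-0.22,0,0,0,0])

```text
t: 11.05
eef_pos: [0.517, 0.2321, 0.2348]
tool_rot: [0.003, -0.069, 0.998, 0.001]
contact_force: [0.8, 2.3, -1.2]
gripper_width: -0.001
grasp_force: 0.0
```

Request:
arm_command(commands=[0.04,0.03,0,0,0,0,0,0.08,0.06,0,0,0,0,0,0.11,0.1,0,0,0,0,0,0.13,0.14,0,0,0,0,0,0.15,0.18,0,0,0,0,0,0.17,0.22,0,0,0,0,0,0.17,0.24,0,0,0,0,0,0.17,0.24,0,0,0,0,0])

```text
t: 11.85
eef_pos: [0.3111, 0.4491, 0.232]
tool_rot: [-0.0, -0.074, 0.997, 0.001]
contact_force: [0.2, 0.5, -0.4]
gripper_width: -0.004
grasp_force: 0.0
```

Run:
```python
from h import *
state()
c=read_camera("top");np.save("top1.npy",c,allow_pickle=True)
a=np.load("top0.npy",allow_pickle=True).item()
for n,k in(("before",a),("after",c)):
    print(n)
    for u,r in tins(k): print(u,(tr(np.array(r[0])/1000)*1000).round(1),np.round(r[1],1),round(r[2]-8.06,1))
im=cv2.convertScaleAbs(c["img"][130:315,140:370,::-1],alpha=1.4)
cv2.imwrite("pics/crop2.png",cv2.resize(im,None,fx=3.2,fy=3.2,interpolation=cv2.INTER_CUBIC))
```

```text
t 11.85 tray xy mm [[-111.3  491.9]] z 0.2320 toolY-trayY deg 0.37 F tray [0.3 0.5] Fz -0.4
before
[411. 300.] [[-206.1 -292.7]] [71.7 66.5] 27.7
[176. 255.] [[-53.7 157.5]] [71.5 74.5] -0.5
[217. 251.] [[-56.5  75.4]] [70.3 69.7] -1.1
[173. 218.] [[ 22.  157.2]] [72.6 75.5] -0.8
[423. 215.] [[ -42.4 -345.2]] [70.3 62. ] 19.8
[212. 212.] [[23.6 75.9]] [72.1 69.7] 0.2
[277. 182.] [[ 68.2 -61.4]] [72.2 68.1] -7.7
[ 50. 137.] [[231.4 398.5]] [98.  91.3] 8.3
after
[411. 301.] [[-206.2 -292.8]] [71.4 66.3] 27.5
[176. 255.] [[-53.9 157.6]] [71.3 74.1] -0.7
[217. 251.] [[-56.6  75.4]] [70.4 69.7] -1.2
[173. 218.] [[ 22.  157.2]] [72.5 75.5] -0.9
[423. 215.] [[ -42.4 -345.2]] [70.3 62. ] 19.8
[212. 212.] [[23.6 75.9]] [72.1 69.7] 0.2
[168. 178.] [[107.1 157.6]] [74.1 71.1] 0.0
[ 50. 137.] [[231.3 398.5]] [98.4 90.9] 8.9
```

View pics/crop2.png

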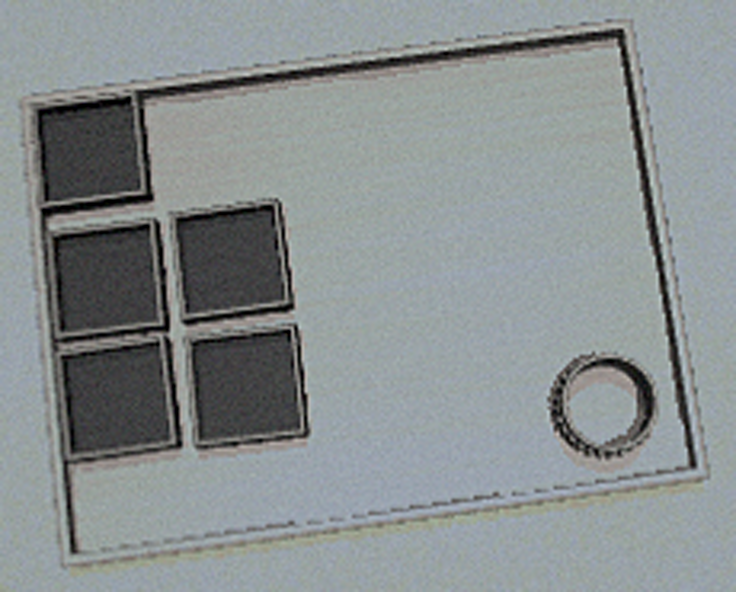

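The tin sits in the far left corner at crop (93,150), flush with both rims. It measures (107,158) mm in the tray frame with the same roughly 3 mm visible-wall bias as the other tins, and it is square at 0.0°. The other tins and the cutter have not moved, so I'll hand in.

```bash
python3 -c "
from station import hand_in
print(hand_in())"
```

```text
the job is handed in; nothing more can be done
None
```

The tin was pushed square to the far rim, slid along it into the far left corner, and sits flush against both rims in the last picture. The hand is clear, the other tins and the cutter are where they were, and I handed the job in at about 12 s. `hand_in()` returned no verdict.

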